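# Index the vial carousel to the reader pointer and start the reading

### The arm

A 6-joint arm with a two-finger parallel gripper is mounted at the origin on the work surface. World frame = base frame: x ahead of the robot, y to its left, z up, the work surface at z = 0. Lengths are in m, angles in rad, forces in N, time in s.
With the tool pointing down it reaches from about 0.3 to 0.875 m from the base axis. Payload 6.4 kg.
Tool frame: the origin (TCP) lies on the mounting face of the last link; the fingertips stand 173 mm ahead of it and the grasp point (between the pads) lies 155 mm ahead of it (ctrl.grip_point_offset is the distance from the TCP to the grasp point, in m); z points along the fingers, y is the line along which they close (so a half turn about z gives the same grasp; the last joint's range is limited). The gripper opens to 85 mm and grips with 20 to 120 N. Pads are 22 mm wide; open, the fingers measure 114 mm over their backs; the gripper's body (76 mm by 85 mm) begins 54 mm behind the grasp point. The pads swing forward as they close: fully open they stand 13 mm farther back than shut.
Start: joints at [-1.364, 0.181, 1.607, -0, 1.354, -0.206], TCP at [0.231, -0.527, 0.405] pointing down, gripper open.
Joint ranges: [-2.99, 2.99], [-0.89, 2.07], [0.3, 2.58], [-1.14, 4.28], [0, 2.63], [-3.12, 3.12]. Speed limits (rad/s): [2.57, 2.57, 3.01, 3.14, 3.14, 3.14].

### API

Orientations are given as a unit quaternion [w, x, y, z].
In Python, from bench import status, imaging, ctrl, models gives the robot as it stands.
- The arm moves only by the tool send_rows, never from a script. Its argument "commands" is a list that holds one entry, the list of rows, each a list of 6 numbers: the shift along the tool's x, y, z normalised to -1 to 1, where 1 is 3 cm, then the turn, a rotation vector about the tool's x, y, z normalised to -1 to 1, where 1 is 0.1 rad. A call has 1 to 8 rows; each row shifts and turns the commanded pose from where the row before left it, along the tool's axes as they then stand; what a row does not reach is not made up. A row lasts 1/12 s, in which the tool goes at most 41.7 mm and 7.16 degrees, less where a joint would pass 70% of its speed; a pose out of reach is approached as far as the arm can. A call with a number of a shift or a turn outside -1 to 1 is refused whole. A call with a gripper value outside its range is refused whole. "jaw" is the opening, from 0 (shut) to 1 (fully open), set as the call begins (left out, the last holds). The fingers move at their own pace and stop on an object; the grip force is fixed at half the most. Time passes only in rows, so rows that do not move let the fingers close. It gives the time, the measured TCP pose, the force, the opening and the grip force at its end, in the units of the state.
- status.get_obs(): the state, without advancing time (a new reading comes with each control period).
- imaging.camera(name): name is "scene" or "top" or "wrist"; returns a dict with "image" (420x560x3 uint8, blue, green, red), "depth" (420x560 float32, m along the optical axis (not along the pixel's ray), 0 where there is no reading), "mtx" (3x3 intrinsics, pixels), "pose" (4x4, takes a point from camera to world coordinates). Camera axes: x right, y down, z forward; pixel columns grow to the right and rows downward; lengths in m; the calibration is good to about 2 mm. A picture is of the moment at which its call begins.
- ctrl.hand_in(): hands the job in; it is judged then, once.
Trained networks look in a picture, given as the dict that the camera call returned (one of the last four; its "shot" number tells which), for a name from the list of things; names that differ only in an ending like _2 or _b are one class to them, and where a whole thing is asked for, a point or a joint stands for the part that bears it (a point fixed in the world has none). Each returns a list of dicts, best first, with "confidence" (0 to 1); they miss things now and then, are a little off and sometimes report something else, mostly with a low value. They report only what shows in the picture. A call takes as long as a camera call. They do not tell look-alikes from the thing itself.
- models.recognise(picture, name): "centre" ([column, row] in pixels, amid what is visible of it).
- models.regions_of(picture, name): "region" (420x560 bool, what is visible of it) and "centre" ([column, row] in pixels, amid what is visible of it).
The state is a dict: "time_s": time; "q": joint angles; "dq": joint speeds; "joint_efforts": joint torques, N m; "eef_pos": TCP position; "eef_rot": TCP orientation; "wrist_force": force on the tool from outside, world axes, zero at the start; "torque": the same for the moment, N m; "opening": opening from 0.0 (shut) to 1.0 (fully open); "grasp_force": force on a finger pad.
Only numpy, scipy, OpenCV 4.12 (cv2) and the standard library are available. Lean on these libraries where they do the work, as an engineer would, in place of code of your own. Each camera call takes 0.05 s, during which the arm holds its last target. There are 200 camera calls.

### The job

Push one of the carousel's arms round with a fingertip until the orange-capped vial is in line with the red pointer, then press the green start button on the mint-green reader all the way down and let it go. Do not press the button before the vial is in place, do not touch or lift any of the vials (they stay standing in their cups), and leave the flask, jar, tip box and dish where they are.

Things in the scene. Friction and masses are not known exactly. Their poses are not given: they have to be found in the camera images.
- carousel (a joint): Angle of the five-armed carousel about its upright axis, rad; 0 at the start, grows counter-clockwise seen from above. It turns freely both ways (stops only beyond 6.3 rad), with a light friction (about 0.12 N m, some 1 N at the arm ends), and stays where it is left.
- hub (a point): Top of the white hub, on the carousel's axis, 56 mm above the table. Five white arms, 72 degrees apart, run out from the hub to 125 mm from the axis; each carries one vial in a cup (36 mm outside diameter, rim 46 mm above the table) centred 68 mm from the axis, so an arm points from the axis through its vial.
- arm0 (a point): Push point on one of the five like arms: middle of the top of its free end, 108 mm from the axis, 62 mm above the table. This free end, 86 to 125 mm from the axis, is an upright paddle 16 mm wide, 22 to 62 mm above the table, blue at its tip, with open space on both sides: push it sideways there with a finger.
- carousel_foot: Fixed round grey foot under the carousel, 90 mm radius, at most 14 mm high; beyond it is the bare table. Origin on the carousel's axis, at table height.
- vial_orange: The sample: loose clear vial, 28 mm diameter, 44 mm tall, with the only orange cap on the carousel. Its origin is the centre of its underside, 22 mm above the table in its cup, and its top 66 mm above the table. It may start on any of the five arms.
- vial_white1: Loose white-capped clear vial, same size as the orange-capped one; origin at the centre of its underside. Leave it standing in its cup.
- vial_white2: Loose white-capped clear vial, same size as the orange-capped one; origin at the centre of its underside. Leave it standing in its cup.
- vial_white3: Loose white-capped clear vial, same size as the orange-capped one; origin at the centre of its underside. Leave it standing in its cup.
- vial_white4: Loose white-capped clear vial, same size as the orange-capped one; origin at the centre of its underside. Leave it standing in its cup.
- pointer_tip (a point): Tip of the fixed red pointer (on a grey block 44 mm wide), 146 mm from the carousel's axis and 41 mm above the table, pointing at the axis. It stands just outside the arms' circle and reaches out to 204 mm from the axis; nothing of it is higher than 41 mm.
- station (a point): The reading place: point on the line from the carousel's axis to the red pointer's tip, 68 mm from the axis, 22 mm above the table. Here the middle of the orange-capped vial's underside must come.
- start (a joint): Travel of the reader's green start button, m: 0 released, 0.006 fully down (a spring, 4 N when fully down). It springs back when let go.
- start_top (a point): Centre of the top of the green start button (28 mm diameter), which is pressed straight down. It is on top of the mint-green reader, a fixed box 130 by 110 mm, 47 mm high, with a dark display; the reader stands on the left or the right of the carousel. On the other side stands a fixed blue shaker of the same footprint, 67 mm high.
- flask: Loose glass flask, 82 mm diameter, 113 mm tall; origin at the centre of its underside. Leave it alone.
- jar: Loose white jar with a blue lid, 60 mm diameter, 75 mm tall; origin at the centre of its underside. Leave it alone.
- tip_box: Loose box of yellow pipette tips, 85 by 120 mm, 61 mm tall; origin at the centre of its underside. Leave it alone.
- dish: Loose shallow clear dish, 60 mm diameter, 15 mm tall; origin at the centre of its underside. Leave it alone.
Mind the look-alikes: they are no part of the job. Leave any pink, turquoise or yellow look-alike of the part that bears pointer_tip alone.

How it is judged:
On the way, in this order (a step that is already met when the one before it is completed fails the run):
1. the orange-capped vial is at the red pointer and the carousel stands still (horizontal distance between vial_orange and station below 0.008 m and velocity of joint carousel between -0.1 and 0.1 rad/s), for 0.3 s.
2. the start button is pressed down with the vial in place (horizontal distance between vial_orange and station below 0.008 m and value of joint start above 0.0045 m), for 0.05 s.
At the end, for the whole second after the job is handed in: The orange-capped vial stands within 8 mm of the reading place in line with the red pointer, the carousel is at rest, the start button has been pressed (4.5 mm or more) and is up again (within 1.5 mm), and all five vials stand upright (within 0.12 rad) and seated (within 4 mm) in their cups (horizontal distance between vial_orange and station below 0.008 m and velocity of joint carousel between -0.05 and 0.05 rad/s and value of joint start below 0.0015 m and angle between each of vial_orange, vial_white1, vial_white2, vial_white3, vial_white4's own z axis and vertical below 0.12 rad and height (world z) of vial_orange between 0.018 and 0.026 m and height (world z) of vial_white1 between 0.018 and 0.026 m and height (world z) of vial_white2 between 0.018 and 0.026 m and height (world z) of vial_white3 between 0.018 and 0.026 m and height (world z) of vial_white4 between 0.018 and 0.026 m); the robot touches nothing.
It fails at once if the start button is pressed while the orange-capped vial is not at the red pointer (value of joint start above 0.003 m and horizontal distance between vial_orange and station above 0.01 m).
It fails at once if a vial is lifted more than 10 mm or tipped (height (world z) of any of vial_orange, vial_white1, vial_white2, vial_white3, vial_white4 above 0.032 m or angle between any of vial_orange, vial_white1, vial_white2, vial_white3, vial_white4's own z axis and vertical above 0.3 rad).
It fails at once if the robot touches a vial (more than 1 N) (contact force between any of the fingers, the arm and vial_orange above 1 N or contact force between any of the fingers, the arm and vial_white1 above 1 N or contact force between any of the fingers, the arm and vial_white2 above 1 N or contact force between any of the fingers, the arm and vial_white3 above 1 N or contact force between any of the fingers, the arm and vial_white4 above 1 N).
It fails at once if the flask, jar, tip box or dish is moved by more than 20 mm (distance of any of flask, jar, tip_box, dish from where it was at the start of the episode above 0.02 m).
It also fails if it takes over 64 s, if anything falls off the work surface, if the arm or the gripper's body presses on something with over 40 N, if the wrist force passes 120 N, or if a joint passes its speed limit or range.

## Working session

There is one attempt and no reset: what is moved stays moved. The work goes in short steps, Python scripts to look and compute and a tool call to move; the robot and the scene stay as the last step left them, time stands still between calls to the robot, and variables do not carry over. Pictures are saved under pics/ and viewed, at most 10 in all, crops included, and the job is handed in when it is done.

Besides the shell and the picture viewer there is one more tool, called after "Request:" by a JSON object that holds its "fn" and its "kwargs", one argument or row to a line. send_rows: Moves the arm, as the interface text tells. Its arguments: {"type":"object","properties":{"commands":{"type":"array"},"jaw":{"type":"number"}},"required":["commands"]}

```bash
mkdir -p pics; cat > h.py <<'E'
import numpy as np, cv2
from bench import status, imaging, ctrl, models
def world(p,u,v,z=None):
    K=np.array(p["mtx"]);T=np.array(p["pose"])
    r=T[:3,:3]@np.linalg.inv(K)@np.array([u,v,1.0]);o=T[:3,3]
    if z is None:
        d=p["depth"][int(round(v)),int(round(u))]; return o+r*d
    return o+r*(z-o[2])/r[2]
def proj(p,X):
    T=np.array(p["pose"]);c=T[:3,:3].T@(np.array(X)-T[:3,3]);q=np.array(p["mtx"])@c;return q[:2]/q[2]
E
python3 - <<'E'
from h import *
for n in("top","scene"):
    p=imaging.camera(n);cv2.imwrite(f"pics/{n}0.png",p["image"])
    print(n,np.round(p["pose"],3).tolist())
    for k,z in(("hub",.056),("vial_orange",.066),("pointer_tip",.041),("start_top",None),("arm0",.062),("flask",None),("jar",None),("tip_box",None),("dish",None)):
        for d in models.recognise(p,k)[:6]:
            u,v=d["centre"];print(k,round(d["confidence"],2),np.round([u,v]),np.round(world(p,u,v),3),np.round(world(p,u,v,z),3) if z else "")
s=status.get_obs();print(s["eef_pos"],s["eef_rot"],s["time_s"])
E
```

```text
top [[0.019, -0.989, 0.145, 0.286], [-1.0, -0.022, -0.018, 0.009], [0.021, -0.144, -0.989, 1.319], [0.0, 0.0, 0.0, 1.0]]
hub 0.74 [279. 180.] [ 0.552 -0.025  0.059] [ 0.552 -0.025  0.056]
vial_orange 0.15 [402. 226.] [ 0.431 -0.351  0.068] [ 0.432 -0.352  0.066]
pointer_tip 0.87 [341. 148.] [ 0.648 -0.194  0.04 ] [ 0.648 -0.194  0.041]
pointer_tip 0.78 [346. 195.] [ 0.519 -0.209  0.038] [ 0.518 -0.209  0.041]
pointer_tip 0.7 [291. 117.] [ 0.734 -0.056  0.042] [ 0.734 -0.056  0.041]
pointer_tip 0.63 [279. 180.] [ 0.551 -0.024  0.059] [ 0.555 -0.025  0.041]
pointer_tip 0.62 [244. 243.] [0.381 0.064 0.042] [0.381 0.064 0.041]
pointer_tip 0.59 [311. 246.] [ 0.377 -0.113  0.042] [ 0.377 -0.113  0.041]
start_top 0.47 [401. 226.] [ 0.434 -0.349  0.066] 
arm0 0.78 [280. 180.] [ 0.553 -0.029  0.053] [ 0.551 -0.029  0.062]
flask 0.69 [400. 142.] [ 0.664 -0.352  0.06 ] 
jar 0.67 [403. 168.] [ 0.589 -0.356  0.076] 
tip_box 0.7 [150. 127.] [0.69  0.328 0.059] 
dish 0.93 [143. 166.] [0.59  0.351 0.015] 
scene [[-0.183, 0.664, -0.725, 1.283], [0.983, 0.108, -0.149, 0.174], [-0.02, -0.74, -0.673, 0.
[... 465 characters left out ...]
ip 0.78 [187. 240.] [ 0.522 -0.209  0.03 ] [ 0.532 -0.204  0.041]
start_top 0.49 [233. 242.] [ 0.54  -0.089  0.063] 
start_top 0.43 [140. 199.] [ 0.443 -0.351  0.07 ] 
arm0 0.3 [109. 252.] [ 0.619 -0.35   0.069] [ 0.613 -0.355  0.062]
flask 0.6 [291. 251.] [1.283 0.174 0.858] 
flask 0.58 [ 91. 285.] [ 0.702 -0.355  0.054] 
flask 0.36 [229. 329.] [ 0.751 -0.045  0.041] 
jar 0.94 [112. 253.] [ 0.618 -0.345  0.066] 
jar 0.6 [431. 301.] [0.594 0.348 0.015] 
tip_box 0.62 [432. 343.] [0.728 0.338 0.058] 
dish 0.94 [429. 298.] [0.588 0.343 0.015] 
dish 0.48 [235. 273.] [ 0.626 -0.063  0.062] 
[ 0.23069687 -0.52669976  0.40468134] [-1.83591392e-05  9.78776939e-01  2.04928533e-01  1.56018261e-05] 1.0
```

View pics/top0.png

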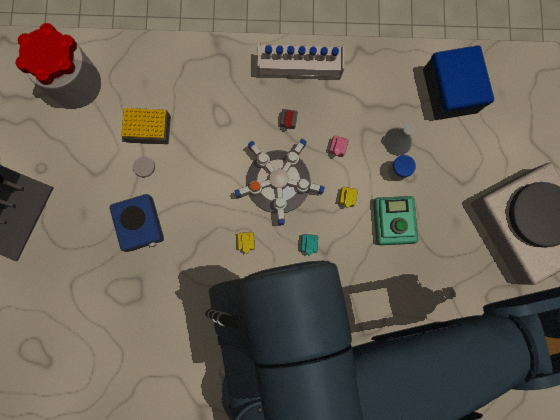

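View pics/scene0.png

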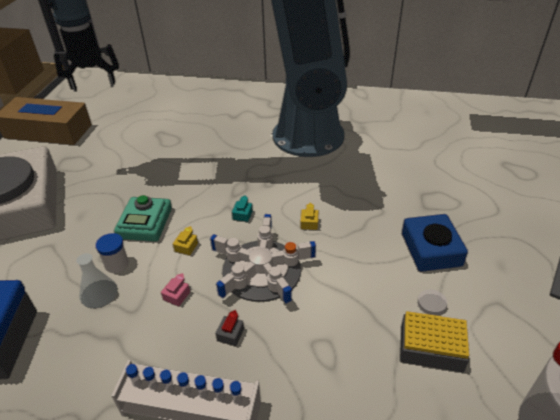

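The top view shows the hub at (279,180), the orange cap at (256,186), the red pointer on its grey block at (289,119) and the reader's button at (401,226). The scene view agrees, with red at (230,325) and orange at (290,248). Next I measure these by colour.

```bash
cat >> h.py <<'E'
def blobs(p,lo,hi,z,box=None,amin=4):
    h=cv2.cvtColor(p["image"],cv2.COLOR_BGR2HSV);m=cv2.inRange(h,np.array(lo),np.array(hi))
    if box: b=np.zeros_like(m);b[box[1]:box[3],box[0]:box[2]]=1;m*=b
    n,l,s,c=cv2.connectedComponentsWithStats(m)
    return [(s[i,4],np.round(c[i],1),np.round(world(p,*c[i],z),4),l==i) for i in range(1,n) if s[i,4]>=amin]
E
python3 - <<'E'
from h import *
p=imaging.camera("top");B=(225,95,345,230)
for nm,lo,hi,z in(("orange",(5,150,120),(15,255,255),.066),("red",(0,150,60),(3,255,255),.035),("red2",(175,150,60),(180,255,255),.035),("blue",(105,120,60),(130,255,255),.062)):
    for b in blobs(p,lo,hi,z,B):print(nm,b[:3], [world(p,*x[::-1],z).round(3).tolist() for x in (np.argwhere(b[3])[[0,-1]])] if nm[0]=="r" else "")
for b in blobs(p,(60,150,50),(85,255,200),.053,(370,190,425,250),15):print("green",b[:3])
cv2.imwrite("pics/c1.png",cv2.resize(p["image"][90:235,225:425],None,fx=4,fy=4,interpolation=cv2.INTER_CUBIC))
E
```

```text
orange (np.int32(65), array([254.9, 185.2]), array([0.5337, 0.0392, 0.066 ])) 
red (np.int32(101), array([288.3, 118.3]), array([ 0.7318, -0.0483,  0.035 ])) [[0.753, -0.042, 0.035], [0.706, -0.045, 0.035]]
blue (np.int32(20), array([302.6, 141.4]), array([ 0.6584, -0.0868,  0.062 ])) 
blue (np.int32(19), array([250.9, 143.4]), array([0.6491, 0.0528, 0.062 ])) 
blue (np.int32(20), array([321.2, 188.8]), array([ 0.529, -0.138,  0.062])) 
blue (np.int32(21), array([237. , 192.4]), array([0.514 , 0.0864, 0.062 ])) 
blue (np.int32(21), array([280.8, 221. ]), array([ 0.44  , -0.0315,  0.062 ])) 
green (np.int32(69), array([400.2, 225. ]), array([ 0.4371, -0.351 ,  0.053 ]))
```

View pics/c1.png

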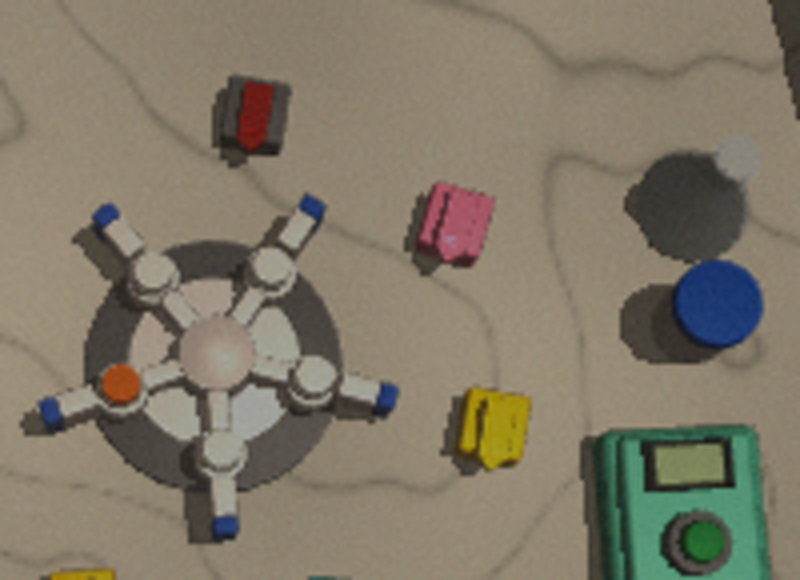

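Request:
{"fn": "send_rows", "kwargs": {
  "commands": [
    [[0.84, -0.39, 0, 0, 0, 0], [0.84, -0.39, 0, 0, 0, 0], [0.84, -0.39, 0, 0, 0, 0], [0.84, -0.39, 0, 0, 0, 0], [0.84, -0.39, 0, 0, 0, 0], [0.84, -0.39, 0, 0, 0, 0], [0.84, -0.39, 0, 0, 0, 0], [0.84, -0.39, 0, 0, 0, 0]]
  ],
  "jaw": 0
}}

```text
time_s: 1.72
eef_pos: [0.3785, -0.359, 0.4049]
eef_rot: [0.0, 0.979, 0.205, 0.0]
wrist_force: [0.6, -0.4, -0.5]
opening: -0.0
grasp_force: 0.0
```

Request:
{"fn": "send_rows", "kwargs": {
  "commands": [
    [[0.84, -0.39, 0, 0, 0, 0], [0.84, -0.39, 0, 0, 0, 0], [0.84, -0.39, 0, 0, 0, 0], [0.84, -0.39, 0, 0, 0, 0], [0.84, -0.39, 0, 0, 0, 0], [0.84, -0.39, 0, 0, 0, 0], [0.84, -0.39, 0, 0, 0, 0], [0.84, -0.39, 0, 0, 0, 0]]
  ]
}}

```text
time_s: 2.38
eef_pos: [0.5257, -0.1923, 0.4048]
eef_rot: [0.0, 0.979, 0.205, 0.0]
wrist_force: [0.5, -0.2, -0.7]
opening: -0.0
grasp_force: 0.0
```

Request:
{"fn": "send_rows", "kwargs": {
  "commands": [
    [[0.84, -0.39, 0, 0, 0, 0], [0.84, -0.39, 0, 0, 0, 0], [0.84, -0.39, 0, 0, 0, 0], [0.84, -0.39, 0, 0, 0, 0], [0.84, -0.39, 0, 0, 0, 0], [0.84, -0.39, 0, 0, 0, 0], [0.84, -0.39, 0, 0, 0, 0], [0.84, -0.39, 0, 0, 0, 0]]
  ]
}}

```text
time_s: 3.05
eef_pos: [0.6728, -0.0257, 0.4046]
eef_rot: [-0.0, 0.979, 0.205, -0.0]
wrist_force: [0.6, -0.4, -0.6]
opening: 0.001
grasp_force: 0.0
```

Request:
{"fn": "send_rows", "kwargs": {
  "commands": [
    [[0, 0, 0, 0, 0, -1], [0, 0, 0, 0, 0, -1], [0, 0, 0, 0, 0, -1], [0, 0, 0, 0, 0, -1], [0, 0, 0, 0, 0, -1], [0, 0, 0, 0, 0, -1], [0, 0, 0, 0, 0, -1], [0, 0, 0, 0, 0, -1]]
  ]
}}

```text
time_s: 3.72
eef_pos: [0.672, -0.0268, 0.4045]
eef_rot: [-0.0, 0.82, 0.572, -0.0]
wrist_force: [-0.0, -0.3, 1.2]
opening: -0.0
grasp_force: 0.0
```

Request:
{"fn": "send_rows", "kwargs": {
  "commands": [
    [[0, 0, 0, 0, 0, -1], [0, 0, 0, 0, 0, -1], [0, 0, 0, 0, 0, -1], [0, 0, 0, 0, 0, -0.57], [0, 0, 0, 0, 0, 0], [0, 0, 0, 0, 0, 0]]
  ]
}}

```text
time_s: 4.22
eef_pos: [0.672, -0.0269, 0.4046]
eef_rot: [-0.0, 0.708, 0.706, -0.0]
wrist_force: [0.3, 0.2, 0.6]
opening: 0.0
grasp_force: 0.0
```

```bash
python3 - <<'E'
from h import *
s=status.get_obs();print(s["eef_pos"],s["eef_rot"],s["time_s"],s["opening"],s["q"])
p=imaging.camera("scene");cv2.imwrite("pics/s1.png",p["image"][100:380,100:460])
E
```

```text
[ 0.67204845 -0.026865    0.40457001] [-6.91187756e-05  7.08130270e-01  7.06081804e-01 -4.61464789e-05] 4.2167 0.0004546794332541999 [-2.16006015e-01  3.94480670e-01  1.33934661e+00 -3.00416984e-06
  1.40793156e+00 -2.13108557e-01]
```

View pics/s1.png

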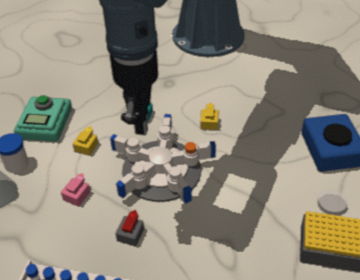

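The gripper stands shut above the gap between two arms, at pixels around (140,120) in the crop. I'll lower the fingertip to about 44 mm, then push the arm clockwise with the tool turning along with it.

Request:
{"fn": "send_rows", "kwargs": {
  "commands": [
    [[0, 0, 0.9, 0, 0, 0], [0, 0, 0.9, 0, 0, 0], [0, 0, 0.9, 0, 0, 0], [0, 0, 0.9, 0, 0, 0], [0, 0, 0.9, 0, 0, 0], [0, 0, 0.9, 0, 0, 0], [0, 0, 0.85, 0, 0, 0], [0, 0, 0, 0, 0, 0]]
  ]
}}

```text
time_s: 4.93
eef_pos: [0.6694, -0.0264, 0.2108]
eef_rot: [-0.004, 0.708, 0.706, -0.003]
wrist_force: [-2.0, -0.6, -0.8]
opening: 0.003
grasp_force: 0.0
```

Request:
{"fn": "send_rows", "kwargs": {
  "commands": [
    [[-0.187, -0.005, 0, 0, 0, 0.5], [-0.187, -0.005, 0, 0, 0, 0.5], [-0.187, -0.005, 0, 0, 0, 0.5], [-0.187, -0.005, 0, 0, 0, 0.5], [-0.187, -0.005, 0, 0, 0, 0.5], [-0.187, -0.005, 0, 0, 0, 0.5], [-0.187, -0.005, 0, 0, 0, 0.5], [-0.187, -0.005, 0, 0, 0, 0.5]]
  ]
}}

```text
time_s: 5.6
eef_pos: [0.6637, -0.0709, 0.2192]
eef_rot: [0.001, 0.835, 0.551, 0.001]
wrist_force: [0.2, 1.8, 0.9]
opening: -0.002
grasp_force: 0.8
```

```bash
cat >> h.py <<'E'
C=np.array([.558,-.0234])
def rep():
    s=status.get_obs();q=s["eef_rot"];d=s["eef_pos"][:2]-C
    print("t",s["time_s"],"pos",s["eef_pos"].round(4),"r",np.hypot(*d).round(4),"th",np.degrees(np.arctan2(d[1],d[0])).round(1),"psi",np.degrees(2*np.arctan2(q[2],q[1])).round(1),"F",np.round(s["wrist_force"],1),"q",np.round(s["q"],2))
def car():
    p=imaging.camera("top")
    for nm,lo,hi,z in(("orange",(5,150,120),(15,255,255),.066),("red",(0,150,60),(3,255,255),.035),("blue",(105,120,60),(130,255,255),.062)):
        for b in blobs(p,lo,hi,z,(225,95,345,230),8):
            d=b[2][:2]-C;print(nm,b[0],"r",np.hypot(*d).round(4),"ang",np.degrees(np.arctan2(d[1],d[0])).round(1))
    return p
E
python3 -c "
from h import *
rep();car()"
```

```text
t 5.6 pos [ 0.6637 -0.0709  0.2192] r 0.1159 th -24.2 psi 66.8 F [0.2 1.8 0.9] q [-0.28  0.58  1.47  0.    1.09  0.12]
blue 23 r 0.1185 ang -105.2
```

Request:
{"fn": "send_rows", "kwargs": {
  "commands": [
    [[-0.19, -0.008, 0, 0, 0, 0.5], [-0.19, -0.008, 0, 0, 0, 0.5], [-0.19, -0.008, 0, 0, 0, 0.5], [-0.19, -0.008, 0, 0, 0, 0.5], [-0.19, -0.008, 0, 0, 0, 0.5], [-0.19, -0.008, 0, 0, 0, 0.5], [-0.19, -0.008, 0, 0, 0, 0.5], [-0.19, -0.008, 0, 0, 0, 0.5]]
  ]
}}

```text
time_s: 6.32
eef_pos: [0.6376, -0.1078, 0.2191]
eef_rot: [0.001, 0.927, 0.374, 0.001]
wrist_force: [2.1, -0.9, 0.4]
opening: -0.001
grasp_force: 0.7
```

Request:
{"fn": "send_rows", "kwargs": {
  "commands": [
    [[-0.19, -0.008, 0, 0, 0, 0.5], [-0.19, -0.008, 0, 0, 0, 0.5], [-0.19, -0.008, 0, 0, 0, 0.5], [-0.19, -0.008, 0, 0, 0, 0.5], [-0.19, -0.008, 0, 0, 0, 0.5], [-0.19, -0.008, 0, 0, 0, 0.5], [-0.19, -0.008, 0, 0, 0, 0.5], [-0.19, -0.008, 0, 0, 0, 0.5]]
  ]
}}

```text
time_s: 6.98
eef_pos: [0.599, -0.1318, 0.2192]
eef_rot: [0.001, 0.983, 0.183, 0.002]
wrist_force: [1.5, -0.1, -0.4]
opening: -0.002
grasp_force: 0.7
```

```bash
python3 -c "
from h import *
rep();car()"
```

```text
t 6.9833 pos [ 0.599  -0.1318  0.2192] r 0.1159 th -69.3 psi 21.1 F [ 1.5 -0.1 -0.4] q [-0.41  0.48  1.63 -0.    1.03  0.79]
orange 13 r 0.0767 ang 62.9
red 111 r 0.175 ang -8.0
blue 21 r 0.1191 ang -6.9
blue 17 r 0.1188 ang 65.0
```

Request:
{"fn": "send_rows", "kwargs": {
  "commands": [
    [[-0.19, -0.009, 0, 0, 0, 0.5], [-0.19, -0.009, 0, 0, 0, 0.5], [-0.19, -0.009, 0, 0, 0, 0.5], [-0.19, -0.009, 0, 0, 0, 0.5], [-0.19, -0.009, 0, 0, 0, 0.5], [-0.19, -0.009, 0, 0, 0, 0.5], [-0.19, -0.009, 0, 0, 0, 0.5], [-0.19, -0.009, 0, 0, 0, 0.5]]
  ]
}}

```text
time_s: 7.7
eef_pos: [0.554, -0.1384, 0.2188]
eef_rot: [0.001, 1.0, -0.016, 0.001]
wrist_force: [0.9, -1.0, 0.6]
opening: 0.001
grasp_force: 0.7
```

Request:
{"fn": "send_rows", "kwargs": {
  "commands": [
    [[-0.19, -0.009, 0, 0, 0, 0.5], [-0.19, -0.009, 0, 0, 0, 0.5], [-0.19, -0.009, 0, 0, 0, 0.5], [-0.19, -0.009, 0, 0, 0, 0.5], [-0.19, -0.009, 0, 0, 0, 0.5], [-0.19, -0.009, 0, 0, 0, 0.5], [-0.19, -0.009, 0, 0, 0, 0.5], [-0.19, -0.009, 0, 0, 0, 0.5]]
  ]
}}

```text
time_s: 8.37
eef_pos: [0.5101, -0.127, 0.2187]
eef_rot: [0.001, 0.977, -0.214, 0.001]
wrist_force: [0.6, -2.0, 0.1]
opening: 0.001
grasp_force: 0.7
```

Request:
{"fn": "send_rows", "kwargs": {
  "commands": [
    [[-0.19, -0.009, 0, 0, 0, 0.5], [-0.19, -0.009, 0, 0, 0, 0.5], [-0.19, -0.009, 0, 0, 0, 0.5], [-0.19, -0.009, 0, 0, 0, 0.5], [-0.11, -0.005, 0, 0, 0, 0.3], [-0.11, -0.005, 0, 0, 0, 0.3], [0, 0, 0, 0, 0, 0], [0, 0, 0, 0, 0, 0]]
  ]
}}

```text
time_s: 9.03
eef_pos: [0.4854, -0.1105, 0.2181]
eef_rot: [0.0, 0.941, -0.337, 0.001]
wrist_force: [-0.7, -0.7, -0.1]
opening: 0.0
grasp_force: 0.0
```

```bash
python3 -c "
from h import *
rep();car()"
```

```text
t 9.0333 pos [ 0.4854 -0.1105  0.2181] r 0.1134 th -129.8 psi -39.4 F [-0.7 -0.7 -0.1] q [-0.46  0.27  1.93  0.    0.94  1.8 ]
orange 68 r 0.0683 ang 2.3
red 109 r 0.1756 ang -8.2
blue 20 r 0.1182 ang 3.0
blue 19 r 0.1186 ang 74.7
```

Request:
{"fn": "send_rows", "kwargs": {
  "commands": [
    [[-0.1, -0.002, 0, 0, 0, 0.27], [-0.1, -0.002, 0, 0, 0, 0.27], [-0.1, -0.002, 0, 0, 0, 0.27], [-0.1, -0.002, 0, 0, 0, 0.27], [-0.1, -0.002, 0, 0, 0, 0.27], [-0.1, -0.002, 0, 0, 0, 0.27], [-0.1, -0.002, 0, 0, 0, 0.27], [-0.1, -0.002, 0, 0, 0, 0.27]]
  ]
}}

```text
time_s: 9.75
eef_pos: [0.469, -0.0934, 0.2178]
eef_rot: [-0.0, 0.899, -0.438, 0.001]
wrist_force: [1.8, -0.3, -0.1]
opening: -0.0
grasp_force: 0.6
```

Request:
{"fn": "send_rows", "kwargs": {
  "commands": [
    [[0, 0, 0, 0, 0, 0], [0, 0, 0, 0, 0, 0]]
  ]
}}

```text
time_s: 9.92
eef_pos: [0.4686, -0.0933, 0.2174]
eef_rot: [-0.0, 0.899, -0.437, 0.0]
wrist_force: [0.6, -0.4, -0.1]
opening: -0.001
grasp_force: 0.0
```

```bash
python3 -c "
from h import *
rep();car()"
```

```text
t 9.9167 pos [ 0.4686 -0.0933  0.2174] r 0.1135 th -142.0 psi -51.8 F [ 0.6 -0.4 -0.1] q [-0.45  0.24  1.98  0.    0.93  2.03]
orange 66 r 0.0686 ang -9.6
red 104 r 0.1757 ang -8.1
blue 19 r 0.1186 ang -9.7
blue 18 r 0.1191 ang 62.2
```

Request:
{"fn": "send_rows", "kwargs": {
  "commands": [
    [[0.1, 0, 0, 0, 0, 0], [0.1, 0, 0, 0, 0, 0], [0, 0, -0.5, 0, 0, 0], [0, 0, -1, 0, 0, 0], [0, 0, -1, 0, 0, 0], [0, 0, -1, 0, 0, 0], [0, 0, -0.5, 0, 0, 0], [0, 0, 0, 0, 0, 0]]
  ]
}}

```text
time_s: 10.63
eef_pos: [0.4736, -0.0988, 0.3415]
eef_rot: [0.0, 0.899, -0.438, 0.004]
wrist_force: [-0.5, -0.2, 0.6]
opening: -0.002
grasp_force: 0.0
```

```bash
python3 - <<'E'
from h import *
rep();p=car()
for n in("top","scene"):
    p=imaging.camera(n)
    box=(370,190,425,250) if n=="top" else (110,180,180,250)
    for b in blobs(p,(50,150,30),(85,255,160),.055,box,15):
        P=np.array([world(p,u,v) for v,u in np.argwhere(b[3])]);print(n,"green",b[:3],np.median(P,0).round(4),P[:,2].max().round(4))
cv2.imwrite("pics/r2.png",cv2.resize(p["image"][170:350,90:330],None,fx=3,fy=3))
E
```

```text
t 10.6333 pos [ 0.4736 -0.0988  0.3415] r 0.1132 th -138.2 psi -51.9 F [-0.5 -0.2  0.6] q [-0.45  0.04  1.9  -0.    1.2   2.02]
orange 65 r 0.0686 ang -9.7
red 106 r 0.1754 ang -8.1
blue 20 r 0.1189 ang -9.6
blue 18 r 0.1191 ang 62.2
top green (np.int32(68), array([400.4, 224.8]), array([ 0.4373, -0.3508,  0.055 ])) [ 0.4355 -0.3475  0.068 ] 0.0731
scene green (np.int32(59), array([142.3, 199.6]), array([ 0.4261, -0.3539,  0.055 ])) [ 0.4394 -0.346   0.0677] 0.0717
```

View pics/r2.png

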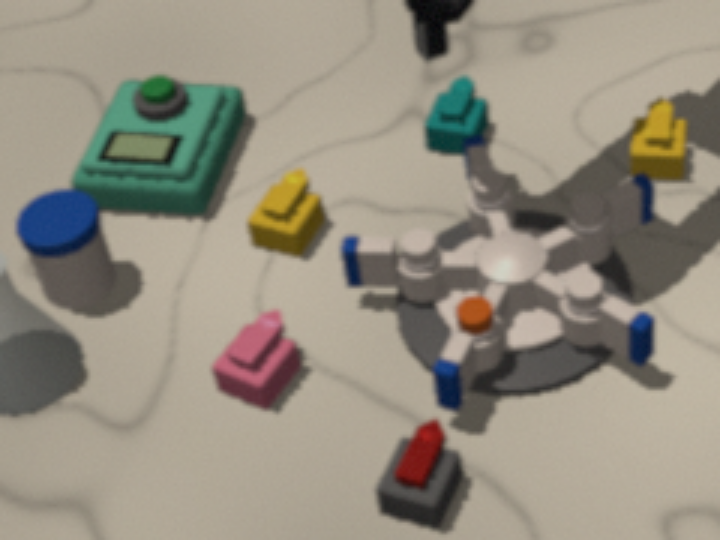

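The carousel is right: the orange vial's arm at (460,340) in the crop points at the red tip at (430,430), about 1.5° off. The button top at (157,88) lies at z≈0.069, so I move over to the reader.

Request:
{"fn": "send_rows", "kwargs": {
  "commands": [
    [[0.72, 0.765, 0, 0, 0, 0], [0.72, 0.765, 0, 0, 0, 0], [0.72, 0.765, 0, 0, 0, 0], [0.72, 0.765, 0, 0, 0, 0], [0.72, 0.765, 0, 0, 0, 0], [0.72, 0.765, 0, 0, 0, 0], [0.72, 0.765, 0, 0, 0, 0], [0.72, 0.765, 0, 0, 0, 0]]
  ]
}}

```text
time_s: 11.45
eef_pos: [0.4331, -0.3484, 0.3349]
eef_rot: [-0.001, 0.899, -0.438, -0.002]
wrist_force: [0.9, 0.4, 0.2]
opening: -0.001
grasp_force: 0.0
```

Request:
{"fn": "send_rows", "kwargs": {
  "commands": [
    [[0, 0, 0.7, 0, 0, 0], [0, 0, 0.7, 0, 0, 0], [0, 0, 0.6, 0, 0, 0], [0, 0, 0.5, 0, 0, 0], [0, 0, 0, 0, 0, 0], [0, 0, 0, 0, 0, 0]]
  ]
}}

```text
time_s: 11.95
eef_pos: [0.4334, -0.3465, 0.2599]
eef_rot: [-0.001, 0.899, -0.438, -0.002]
wrist_force: [0.7, -1.0, -0.0]
opening: -0.001
grasp_force: 0.0
```

```bash
python3 - <<'E'
from h import *
rep()
p=imaging.camera("scene");cv2.imwrite("pics/r3.png",cv2.resize(p["image"][150:260,70:220],None,fx=5,fy=5,interpolation=cv2.INTER_CUBIC))
w=imaging.camera("wrist")
for d in models.recognise(w,"start_top")[:3]:print(d,world(w,*d["centre"]),world(w,*d["centre"],.068))
print("button at wrist px",proj(w,[.436,-.348,.068]))
cv2.imwrite("pics/w3.png",w["image"])
E
```

```text
t 11.95 pos [ 0.4334 -0.3465  0.2599] r 0.3463 th -111.1 psi -51.9 F [ 0.7 -1.  -0. ] q [-0.89  0.31  1.77 -0.    1.07  1.59]
{'centre': [280.5, 238.3], 'confidence': 0.93} [ 0.4400353  -0.35618336  0.06865263] [ 0.43987251 -0.35597521  0.068     ]
button at wrist px [276.58443336 255.15320476]
```

View pics/r3.png

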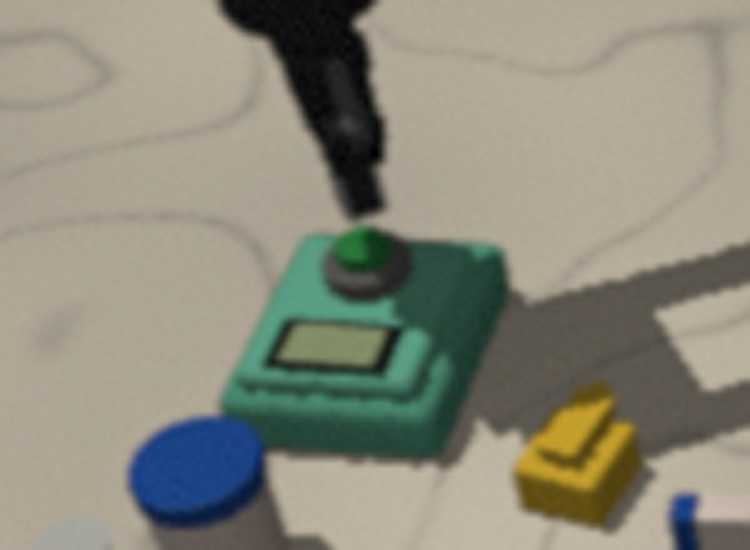

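View pics/w3.png

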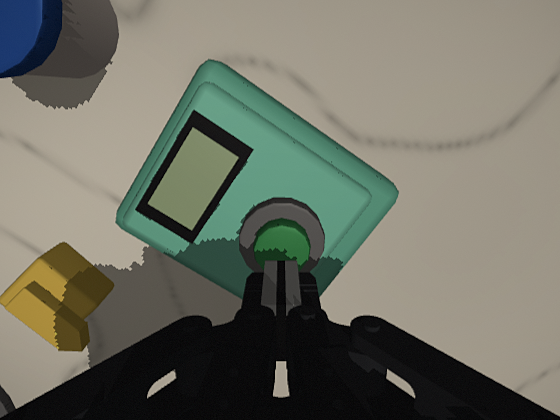

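The wrist view shows the button centre near (282,246), with the shut fingertips some 6 mm behind it along tool x. I'll correct by that, then press.

Request:
{"fn": "send_rows", "kwargs": {
  "commands": [
    [[0.1, 0, 0, 0, 0, 0], [0.1, 0, 0, 0, 0, 0], [0, 0, 0.2, 0, 0, 0], [0, 0, 0.2, 0, 0, 0], [0, 0, 0.1, 0, 0, 0], [0, 0, 0.1, 0, 0, 0], [0, 0, 0, 0, 0, 0]]
  ]
}}

```text
time_s: 12.68
eef_pos: [0.4375, -0.3515, 0.2431]
eef_rot: [-0.0, 0.899, -0.438, -0.001]
wrist_force: [0.2, 0.2, -0.9]
opening: 0.0
grasp_force: 0.0
```

Request:
{"fn": "send_rows", "kwargs": {
  "commands": [
    [[0, 0, 0.07, 0, 0, 0], [0, 0, 0.07, 0, 0, 0], [0, 0, 0, 0, 0, 0], [0, 0, 0, 0, 0, 0]]
  ]
}}

```text
time_s: 13.02
eef_pos: [0.4378, -0.3519, 0.2401]
eef_rot: [-0.0, 0.899, -0.438, -0.0]
wrist_force: [-2.1, 0.6, 1.9]
opening: -0.002
grasp_force: 1.0
```

Request:
{"fn": "send_rows", "kwargs": {
  "commands": [
    [[0, 0, 0.07, 0, 0, 0], [0, 0, 0, 0, 0, 0], [0, 0, 0, 0, 0, 0]]
  ]
}}

```text
time_s: 13.27
eef_pos: [0.4379, -0.352, 0.2381]
eef_rot: [0.0, 0.899, -0.438, 0.0]
wrist_force: [-0.7, 0.8, 2.4]
opening: -0.0
grasp_force: 1.5
```

Request:
{"fn": "send_rows", "kwargs": {
  "commands": [
    [[0, 0, 0.07, 0, 0, 0], [0, 0, 0, 0, 0, 0], [0, 0, 0, 0, 0, 0]]
  ]
}}

```text
time_s: 13.52
eef_pos: [0.438, -0.352, 0.2364]
eef_rot: [0.0, 0.899, -0.438, 0.0]
wrist_force: [-1.5, 1.4, 7.3]
opening: 0.001
grasp_force: 3.7
```

Request:
{"fn": "send_rows", "kwargs": {
  "commands": [
    [[0, 0, 0.06, 0, 0, 0], [0, 0, 0, 0, 0, 0], [0, 0, 0, 0, 0, 0]]
  ]
}}

```text
time_s: 13.77
eef_pos: [0.4381, -0.3521, 0.2361]
eef_rot: [0.0, 0.899, -0.438, 0.0]
wrist_force: [-4.7, 5.4, 19.8]
opening: 0.005
grasp_force: 10.0
```

The force climbed with the spring, then hit a hard stop after about 6 mm, so the button is fully down. I'll release it and retreat.

Request:
{"fn": "send_rows", "kwargs": {
  "commands": [
    [[0, 0, -0.2, 0, 0, 0], [0, 0, -0.4, 0, 0, 0], [0, 0, -0.8, 0, 0, 0], [0, 0, -0.8, 0, 0, 0], [0, 0, -0.8, 0, 0, 0], [0, 0, -0.5, 0, 0, 0], [0, 0, 0, 0, 0, 0], [0, 0, 0, 0, 0, 0]]
  ]
}}

```text
time_s: 14.43
eef_pos: [0.4379, -0.3521, 0.3398]
eef_rot: [0.0, 0.899, -0.438, 0.001]
wrist_force: [-0.1, -0.2, 0.0]
opening: 0.0
grasp_force: 0.0
```

```bash
python3 - <<'E'
from h import *
rep();car()
p=imaging.camera("scene")
for b in blobs(p,(50,150,30),(85,255,160),.069,(110,180,180,250),15):
    P=np.array([world(p,u,v) for v,u in np.argwhere(b[3])]);print("green",b[:2],np.median(P,0).round(4))
cv2.imwrite("pics/end.png",cv2.resize(p["image"][170:350,90:330],None,fx=3,fy=3))
E
```

```text
t 14.4333 pos [ 0.4379 -0.3521  0.3398] r 0.3499 th -110.1 psi -51.9 F [-0.1 -0.2  0. ] q [-0.89  0.22  1.7  -0.    1.22  1.59]
orange 67 r 0.0688 ang -9.6
red 108 r 0.1749 ang -8.2
blue 19 r 0.1186 ang -9.7
blue 17 r 0.1191 ang 62.1
blue 18 r 0.1186 ang -81.9
blue 22 r 0.1178 ang 134.3
blue 20 r 0.1188 ang -153.8
green (np.int32(57), array([142.2, 199.6])) [ 0.4407 -0.3458  0.0683]
```

View pics/end.png

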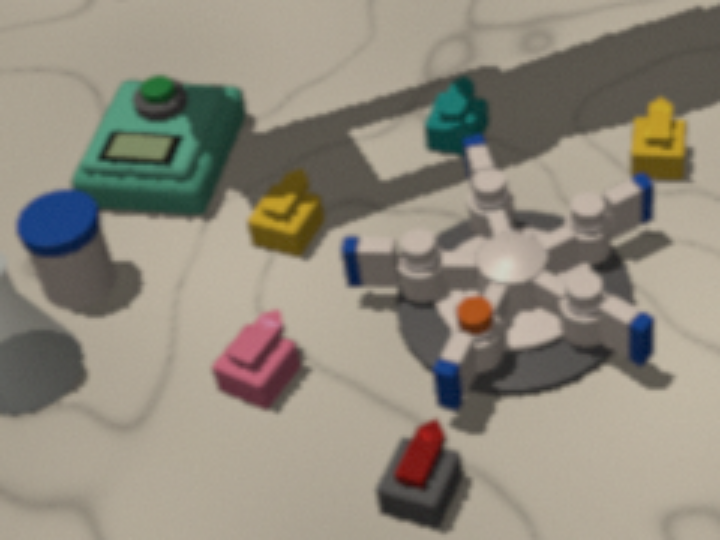

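The orange vial at (475,315) is in line with the red pointer at (430,435), the button at (157,88) is up again, and all the vials stand in their cups.

```bash
python3 -c "
from h import *
print(ctrl.hand_in())"
```

```text
the job is handed in; nothing more can be done
None
```

I turned the orange-capped vial to the red pointer (about 1.5°, or 2 mm, off by the top camera), pressed the start button to its stop and let it spring back up, then handed the job in; no verdict came back.

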